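# Hang the backrest bracket on the pad's two studs

## Task

The backrest pad lies face down on its sloping cradle with two headed studs standing out of its board. Take the larger steel bracket, the one whose two keyholes are as far apart as the studs, hang it on both studs at once and slide it down the slope until both studs are home in the narrow ends and the plate lies flat on the board, then let go. Leave the other things on the bench where they are.

Things in the scene. Friction and masses are not known exactly. Their poses are not given: they have to be found in the camera images.
- bracket: The larger bracket, plain bright steel, about 0.6 kg, lying tube up. Plate 80 (x) by 150 (y) by 5 mm; origin at the centre of the plate's underside, z out through the tube. Two keyholes through the plate, at y = +50 and -50 mm: a round opening 22 mm wide centred at x = -10 mm, from which a slot 12 mm wide runs towards +x and ends closed. +x must point up the slope when it hangs.
- socket (a point): On the bracket: centre of its open-topped rectangular socket tube, 40 mm above the plate's underside. The tube stands on the plate's centre, 30 mm (x) by 40 mm (y) outside, from 5 to 65 mm above the underside; grip it across the 40 mm.
- key_left (a point): On the bracket: where a stud's axis is when home, against the slot's closed end, in the keyhole at y = +50 mm; on the plate's underside (bracket frame 10, 50, 0 mm).
- key_right (a point): On the bracket: the same for the keyhole at y = -50 mm (bracket frame 10, -50, 0 mm).
- pad: Backrest pad, fixed: grey cushion 280 by 260 by 45 mm with a plywood board 240 (x) by 220 mm (y) in its upturned back, on a plywood cradle sloping 0.45 rad (26 deg), low edge towards the robot. Rigid. Origin at the centre of the board's upper face, 145 mm above the bench; x points up the slope, y across it, z square out of the board.
- stud_row (a point): On the board's face, the middle of the stud row as intended (pad frame 45, 0, 0 mm). Two steel headed studs stand square out of the board, 100 mm apart across the slope (pad y), both at pad x = 45 mm. Driven by hand: the pair together is off to one side by an unknown d of up to 8 mm (pad y = d + 50 and d - 50 mm), to be found by touch or by eye.
- stud_top (a point): 20 mm square out of the board from stud_row (pad frame 45, 0, 20 mm). Each stud: neck 8 mm thick, 8 mm long from the board up, then a head 18 mm wide, 4 mm thick with a tapered rim; its top is 12 mm off the board. A plate resting on the heads has its underside 12 mm off the board; with both heads through the openings it goes down to the board.
- small_bracket: A smaller bracket of the same make for another chair, not to be used: plate 80 by 110 mm, keyholes 60 mm apart, tube 25 by 25 mm, 65 mm high. Origin at the centre of the plate's underside. Leave it alone.
- tape_roll: White roll of tape, 100 mm across, 48 mm high; origin at the centre of its underside. Leave it alone.
- folding_rule: Wooden folding rule lying on the bench, about 235 mm long, 16 mm high; origin at the underside's centre. Leave it alone.
- mallet: Mallet lying on the bench, 280 mm long. Leave it alone.
- screwdriver: Screwdriver lying on the bench, 200 mm long. Leave it alone.
- driver: Cordless driver standing on its battery, 200 mm high, 115 by 75 mm at the foot; origin at the centre of its underside. Leave it alone.
Things that resemble listed ones, but are neither listed nor needed, are in the scene too. What is shaped like the bracket but brown, pink or yellow is not meant.

How it is judged:
At the end, for the whole second after the job is handed in: The large bracket hangs on both studs with its narrow ends up the slope: both keyhole home points lie within 4 mm of the stud row along the slope, within 12 mm of their nominal places across it and at most 4 mm off the board, the plate is parallel to the board to 0.06 rad, and it is at rest (x of key_left in the frame of pad between 0.041 and 0.049 m and y of key_left in the frame of pad between 0.038 and 0.062 m and z of key_left in the frame of pad between -0.003 and 0.004 m and x of key_right in the frame of pad between 0.041 and 0.049 m and y of key_right in the frame of pad between -0.062 and -0.038 m and z of key_right in the frame of pad between -0.003 and 0.004 m and angle between the z axis of bracket and the z axis of pad, either way round below 0.06 rad and linear speed of bracket below 0.01 m/s and angular speed of bracket below 0.05 rad/s); the robot touches nothing.
It fails at once if one of the other loose things (small bracket, tape roll, folding rule, mallet, screwdriver, cordless driver) is moved more than 30 mm (distance of any of small_bracket, tape_roll, folding_rule, mallet, screwdriver, driver from where it was at the start of the episode above 0.03 m).
It also fails if it takes over 58 s, if anything falls off the work surface, if the arm or the gripper's body presses on something with over 40 N, if the wrist force passes 120 N, or if a joint passes its speed limit or range.

## Robot

A 6-joint arm with a two-finger parallel gripper is mounted at the origin on the work surface. World frame = base frame: x ahead of the robot, y to its left, z up, the work surface at z = 0. Lengths are in m, angles in rad, forces in N, time in s.
With the tool pointing down it reaches from about 0.35 to 0.975 m from the base axis. Payload 4.9 kg.
Tool frame: the origin (TCP) lies on the centre line of the jaws, within the pads' length; the fingertips stand manip.tip_reach ahead of it and the grasp point (between the pads) is the TCP (manip.tip_reach is the distance from the TCP to the fingertips, in m); z points along the fingers, y is the line along which they close (so a half turn about z gives the same grasp; the last joint's range is limited). The gripper opens to 85 mm and grips with 20 to 120 N. Pads are 22 mm wide; open, the fingers measure 114 mm over their backs; the gripper's body (76 mm by 85 mm) begins 54 mm behind the grasp point. The pads swing forward as they close: fully open they stand 13 mm farther back than shut.
Start: joints at [1.141, 0.053, 1.613, -0, 1.476, -0.119], TCP at [0.191, 0.595, 0.25] pointing down, gripper open.
Joint ranges: [-3.01, 3.01], [-1.01, 2.22], [0.06, 2.58], [-1.02, 4.17], [0.09, 2.62], [-3.14, 3.14]. Speed limits (rad/s): [2.57, 2.57, 3.14, 3.14, 3.14, 3.14].

## Interface

Orientations are given as a unit quaternion [w, x, y, z].
In Python, from plant import manip gives the robot as it stands. The module is installed in compiled form; this text tells all that it offers.
- The arm moves only by the tool move_arm, never from a script. Its argument "rows" is a list of rows, each a list of 7 numbers: the shift along the tool's x, y, z in cm, then the turn, a rotation vector about the tool's x, y, z in degrees, then the opening, from -1 (shut) to 1 (fully open). In form: [[tx, ty, tz, ax, ay, az, jaw], ...]. A call has 1 to 20 rows; each row shifts and turns the commanded pose from where the row before left it, along the tool's axes as they then stand; what a row does not reach is not made up. A row lasts 1/12 s, in which the tool goes at most 41.7 mm and 7.16 degrees, less where a joint would pass 70% of its speed; a pose out of reach is approached as far as the arm can. A call is refused whole if a number of a shift passes 4.17 or a number of a turn 7.16, either way. A call with a gripper value outside its range is refused whole. The fingers move at their own pace and stop on an object; the grip force is fixed at half the most. Time passes only in rows, so rows that do not move let the fingers close. It gives the time, the measured TCP pose, the force, the opening and the grip force at its end, in the units of the state.
- manip.state(): the state, without advancing time (a new reading comes with each control period).
- manip.grab_frame(name): name is "scene" or "side" or "wrist"; returns a dict with "img" (400x640x3 uint8, blue, green, red), "mtx" (3x3 intrinsics, pixels), "R" (3x3) and "t" (3): a world point X has camera coordinates R X + t. Camera axes: x right, y down, z forward; pixel columns grow to the right and rows downward; lengths in m; the calibration is good to about 2 mm. A picture is of the moment at which its call begins. There is no depth.
- manip.job_done(): hands the job in; it is judged then, once.
The state is a dict: "time": time; "joint_pos": joint angles; "joint_vel": joint speeds; "joint_efforts": joint torques, N m; "tool_pos": TCP position; "tool_rot": TCP orientation; "contact_force": force on the tool from outside, world axes, zero at the start; "ft_torque": the same for the moment, N m; "gripper_width": opening from 0.0 (shut) to 1.0 (fully open); "grasp_force": force on a finger pad.
Only numpy, scipy, OpenCV 4.12 (cv2) and the standard library are available. Lean on these libraries where they do the work, as an engineer would, in place of code of your own. Each camera call takes 0.05 s, during which the arm holds its last target. There are 200 camera calls.

## Working session

There is one attempt and no reset: what is moved stays moved. The work goes in short steps, Python scripts to look and compute and a tool call to move; the robot and the scene stay as the last step left them, time stands still between calls to the robot, and variables do not carry over. Pictures are saved under pics/ and viewed, at most 10 in all, crops included, and the job is handed in when it is done.

Besides the shell and the picture viewer there is one more tool, called after "Emit:" as name([rows], argument=value, ...), one row to a line, values as JSON. move_arm: Moves the arm, as the interface text tells. Its arguments: {"type":"object","properties":{"rows":{"type":"array","items":{"type":"array","items":{"type":"number"}}}},"required":["rows"]}

```bash
mkdir -p pics; python3 - <<'E'
from plant import manip
import cv2,numpy as np
for n in ["scene","side"]:
    f=manip.grab_frame(n); cv2.imwrite(f"pics/{n}0.png",f["img"])
    np.savez(f"{n}0.npz",**f)
    C=-f["R"].T@f["t"]; print(n,C.round(3),f["R"].round(3).tolist(),f["mtx"].round(1).tolist())
s=manip.state(); print(s, manip.tip_reach)
E
```

```text
scene [ 1.348 -0.213  0.734] [[0.272, 0.962, -0.003], [0.546, -0.157, -0.823], [-0.792, 0.222, -0.569]] [[392.2, 0.0, 326.3], [0.0, 392.2, 202.9], [0.0, 0.0, 1.0]]
side [-0.084 -0.825  0.807] [[0.817, -0.577, -0.013], [-0.327, -0.444, -0.834], [0.475, 0.686, -0.552]] [[402.2, 0.0, 321.3], [0.0, 402.2, 198.7], [0.0, 0.0, 1.0]]
{'time': 0.1, 'joint_pos': array([ 1.14098113e+00,  5.32983678e-02,  1.61416220e+00,  4.28178323e-06,
        1.47602794e+00, -1.19051030e-01]), 'joint_vel': array([-0.00140585, -0.00333508, -0.00444354,  0.00066863,  0.00392176,
       -0.00087896]), 'joint_efforts': array([ 1.39150766e-04, -3.94901168e+01, -3.71363211e+01, -1.45998674e-04,
        3.92966977e-03, -2.52227039e-06]), 'tool_pos': array([0.19091968, 0.59456106, 0.24917798]), 'tool_rot': array([-2.58940633e-04,  1.54757726e-01,  9.87951997e-01, -9.11876469e-04]), 'contact_force': array([-0.47758896, -0.16936895,  0.00859668]), 'ft_torque': array([-0.03390458, -0.01081023, -0.04600003]), 'grasp_force': 0.0, 'gripper_width': 0.9974697938590305} 0.019
```

View pics/scene0.png

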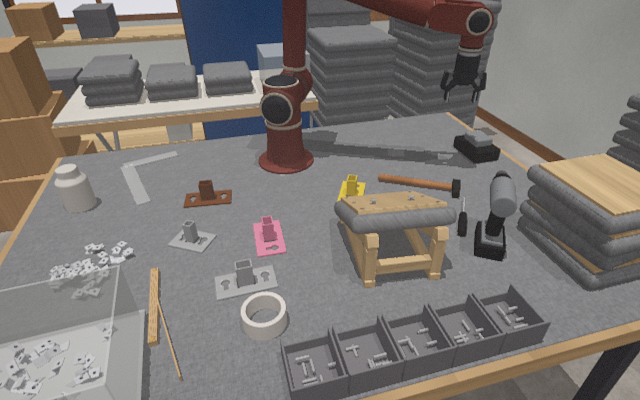

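View pics/side0.png

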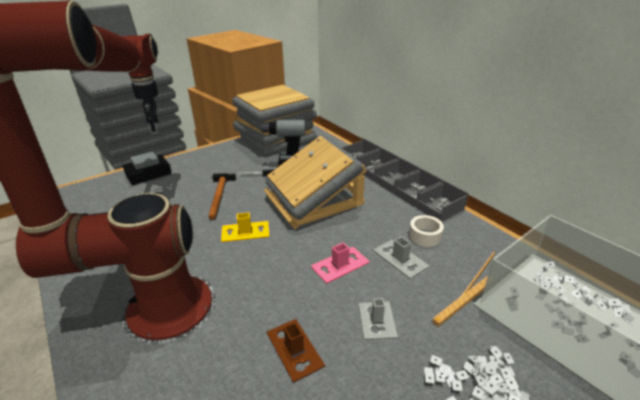

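The scene view has four kinds of bracket: brown (208,195), pink (268,237), yellow (352,187) and two grey ones. The grey ones are a small one at (191,238), side (378,318), and a larger one at (246,278), side (401,253). The larger grey one by the tape roll fits. I'll confirm it with one enlarged crop that also shows the studs.

```bash
cat > h.py <<'E'
import numpy as np,cv2
from scipy.spatial.transform import Rotation as Ro
def ray(f,uv):
    d=f["R"].T@np.linalg.inv(f["mtx"])@np.array([uv[0],uv[1],1.]); return -f["R"].T@f["t"],d/np.linalg.norm(d)
def plane(f,uv,p,n):
    C,d=ray(f,uv); return C+d*(np.dot(np.subtract(p,C),n)/np.dot(d,n))
def tri(f1,a,f2,b):
    C1,d1=ray(f1,a);C2,d2=ray(f2,b)
    s=np.linalg.lstsq(np.c_[d1,-d2],C2-C1,rcond=None)[0]
    p,q=C1+s[0]*d1,C2+s[1]*d2; return (p+q)/2,np.linalg.norm(p-q)
def proj(f,X):
    c=f["R"]@np.asarray(X)+f["t"]; u=f["mtx"]@c; return u[:2]/u[2]
E
python3 - <<'E'
import cv2,numpy as np
a=cv2.imread("pics/scene0.png");b=cv2.imread("pics/side0.png")
z=lambda im,x,y,w,h,s:cv2.resize(im[y:y+h,x:x+w],None,fx=s,fy=s,interpolation=cv2.INTER_CUBIC)
o=np.vstack([np.hstack([z(a,205,250,80,60,5),z(b,365,225,80,60,5)]),np.hstack([z(a,330,170,130,97,400/130)[:300],z(b,260,130,110,82,400/110)[:298]][:1]+[cv2.resize(b[130:212,260:370],(400,298),interpolation=cv2.INTER_CUBIC)])if 0 else np.hstack([cv2.resize(a[180:255,335:435],(400,300),interpolation=cv2.INTER_CUBIC),cv2.resize(b[130:205,265:365],(400,300),interpolation=cv2.INTER_CUBIC)])])
cv2.imwrite("pics/crop.png",o)
E
```

```text
(no output)
```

View pics/crop.png

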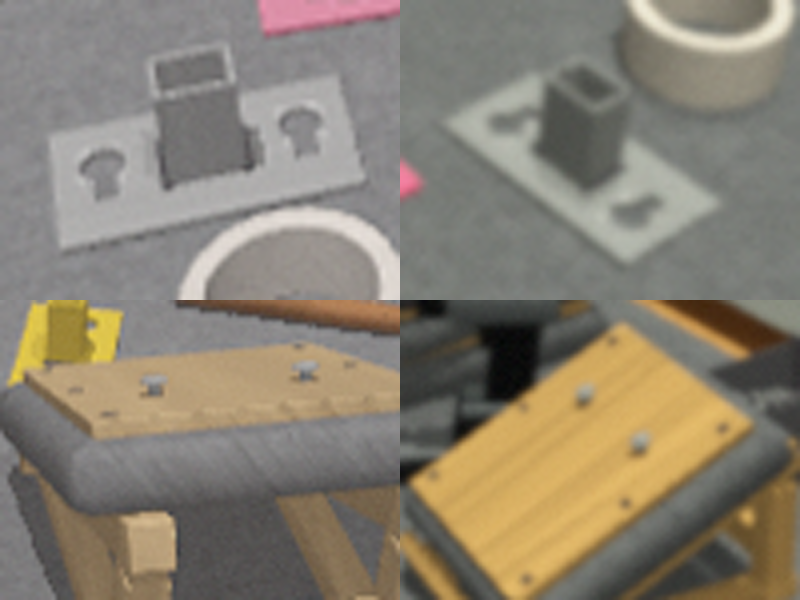

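The crop confirms it. The top row is the larger grey bracket with the wide plate, its openings towards the robot and its slots towards +x. The stud heads are at scene (373,200.5) and (411.8,197.3), side (325,165.3) and (311,154).

```bash
python3 - <<'E'
from h import *
a=dict(np.load("scene0.npz"));b=dict(np.load("side0.npz"))
S=[(214.6,277.6),(272.4,265.2),(277.8,286),(217.4,299.6)]; D=[(393,239)]
n=[0,0,1]
P=[plane(a,u,[0,0,.005],n) for u in S]; print("scene corners",np.round(P,4).tolist(),np.mean(P,0).round(4))
Q=[plane(b,u,[0,0,.005],n) for u in [(373.6,249.2),(393,239),(429,265.8),(410.6,277.8)]]; print("side",np.round(Q,4).tolist(),np.mean(Q,0).round(4))
for R in (P,):
    d=R[1]-R[0]+R[2]-R[3]; print("ydir deg",np.degrees(np.arctan2(d[1],d[0])), [np.linalg.norm(R[i]-R[i-1]) for i in range(4)])
# yaw from side
for i,j in((0,1),(3,2),(0,3),(1,2)): print(np.degrees(np.arctan2(*(Q[j]-Q[i])[1::-1])),np.linalg.norm(Q[i]-Q[j]))
# tube top rim corners scene, z=.065
T=[plane(a,(205+x/5,250+y/5),[0,0,.065],n) for x,y in [(148,60),(222,44),(240,85),(158,97)]]; print("tube",np.round(T,4).tolist(),np.mean(T,0).round(4))
T=[plane(b,(365+x/5,225+y/5),[0,0,.065],n) for x,y in [(143,85),(185,57),(230,92),(190,115)]]; print("tubeside",np.round(T,4).tolist(),np.mean(T,0).round(4))
sl=tri(a,(411.8,197),b,(311,154)); sr=tri(a,(373,200.3),b,(325,165.2)); print("studs L,R",sl,sr,np.linalg.norm(sl[0]-sr[0]))
for nme,u,v in [("lowR",(341.25,198),(293,205)),("hiR",(358.75,214.25),(353,161.25)),("lowL",(410,190.75),(267.5,176.25)),]: print(nme,tri(a,u,b,v))
for nme,u in [("hiL",(321.25,135.5)),("lowL",(267.5,176.25)),("hiR",(353,161.25)),("lowR",(293,205))]:
    print(nme,plane(b,u,[0,0,.145+(.0522 if nme[0]=='h' else -.0522)],n))
for nme,u in [("lowR",(341.25,198)),("hiR",(358.75,214.25)),("lowL",(410,190.75))]:
    print("sc",nme,plane(a,u,[0,0,.145+(.0522 if nme[0]=='h' else -.0522)],n))
E
```

```text
scene corners [[0.5775, -0.2957, 0.005], [0.5731, -0.1456, 0.005], [0.6508, -0.1448, 0.005], [0.6544, -0.2926, 0.005]] [ 0.6139 -0.2197  0.005 ]
side [[0.5736, -0.1491, 0.005], [0.6547, -0.1482, 0.005], [0.6535, -0.2973, 0.005], [0.576, -0.3005, 0.005]] [ 0.6145 -0.2238  0.005 ]
ydir deg 91.5417018040013 [np.float64(0.07703620404466424), np.float64(0.1501503611987521), np.float64(0.07768278743795662), np.float64(0.14788034156310242)]
0.6556617468817453 0.08113320733001397
2.3494402718642484 0.07756146473196968
-89.06338632971244 0.15136186218499478
-90.44479294994906 0.14909500257824804
tube [[0.6, -0.239, 0.065], [0.5985, -0.2025, 0.065], [0.6301, -0.1975, 0.065], [0.6275, -0.2366, 0.065]] [ 0.614  -0.2189  0.065 ]
tubeside [[0.5914, -0.2097, 0.065], [0.6288, -0.2056, 0.065], [0.6269, -0.2434, 0.065], [0.5943, -0.2444, 0.065]] [ 0.6103 -0.2258  0.065 ]
studs L,R (array([0.59960356, 0.22361721, 0.1687654 ]), np.float64(0.006274938447102567)) (array([0.58767718, 0.12217781, 0.17149467]), np.float64(0.0029634207047555886)) 0.10217456144466386
lowR (array([0.43909794, 0.08746108, 0.09083578]), np.float64(0.0009491245395047874))
hiR (array([0.65547825, 0.05971918, 0.18978378]), np.float64(0.0003288414580481885))
lowL (array([0.46173596, 0.29627256, 0.09132006]), np.float64(0.0022227449070986818))
hiL [0.67818565 0.2696684  0.1972    ]
lowL [0.46019184 0.29195056 0.0928    ]
hiR [0.64667706 0.04935568 0.1972    ]
lowR [0.43777653 0.08569365 0.0928    ]
sc lowR [0.44245099 0.08606815 0.0928    ]
sc hiR [0.6650929  0.05583101 0.1972    ]
sc lowL [0.46235607 0.29644291 0.0928    ]
```

Emit:
move_arm([
  [0,0,-3.4,0,0,-2.26,1],
  [0,0,-3.4,0,0,-2.26,1],
  [0,0,-3.4,0,0,-2.26,1],
  [0,0,-3.4,0,0,-2.26,1],
  [0,0,-3.4,0,0,-2.26,1],
  [-2.95,-2.58,0,0,0,0,1],
  [-2.95,-2.58,0,0,0,0,1],
  [-2.95,-2.58,0,0,0,0,1],
  [-2.95,-2.58,0,0,0,0,1],
  [-2.95,-2.58,0,0,0,0,1],
  [-2.95,-2.58,0,0,0,0,1],
  [-2.95,-2.58,0,0,0,0,1],
  [-2.95,-2.58,0,0,0,0,1],
  [-2.95,-2.58,0,0,0,0,1],
  [-2.95,-2.58,0,0,0,0,1],
  [-2.95,-2.58,0,0,0,0,1],
  [-2.95,-2.58,0,0,0,0,1],
  [-2.95,-2.58,0,0,0,0,1],
  [-2.95,-2.58,0,0,0,0,1],
  [0,0,0,0,0,0,1],
])

```text
time: 1.77
tool_pos: [0.5636, 0.1844, 0.4183]
tool_rot: [-0.001, 0.06, 0.998, -0.001]
contact_force: [-1.7, -0.1, -0.5]
gripper_width: 0.999
grasp_force: 0.0
```

```bash
python3 - <<'E'
from plant import manip
import cv2,numpy as np
f=manip.grab_frame("wrist"); cv2.imwrite("pics/wrist1.png",f["img"]); np.savez("wrist1.npz",**f)
s=manip.state(); print(s["time"],s["tool_pos"],s["tool_rot"],s["joint_pos"].round(3)); print(-f["R"].T@f["t"],f["R"].round(3).tolist(),f["mtx"][0,0])
E
```

```text
1.8167 [0.56201974 0.18666405 0.41859134] [-1.28780912e-03  5.92535336e-02  9.98242009e-01 -5.02076431e-04] [ 0.195 -0.068  1.458 -0.     1.755 -1.257]
[0.48758319 0.19468741 0.54193236] [[0.12, 0.993, -0.003], [0.948, -0.114, 0.297], [0.294, -0.038, -0.955]] 302.70444371542914
```

View pics/wrist1.png

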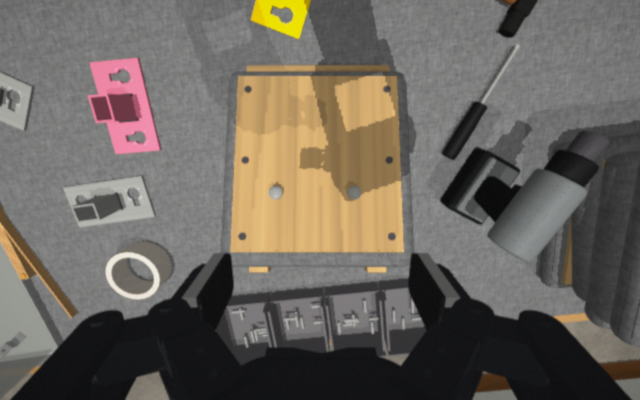

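The wrist view shows the board with corners near (239,75), (397,75), (403,251) and (231,251), and the stud heads at (276,191) and (353,192). I'll refine these with masks.

```bash
python3 - <<'E'
from h import *
f=dict(np.load("wrist1.npz")); im=f["img"]
hsv=cv2.cvtColor(im,cv2.COLOR_BGR2HSV)
m=((hsv[...,1]>70)&(hsv[...,0]>8)&(hsv[...,0]<28)).astype(np.uint8); m[:72]=0;m[256:]=0;m[:,:220]=0;m[:,415:]=0
# edges by line fits on mask extents
L,Rr=[],[]
for v in range(90,240):
    x=np.flatnonzero(m[v]); L.append((x.min(),v)); Rr.append((x.max()+1,v))
T,B=[],[]
for u in range(255,385):
    y=np.flatnonzero(m[:,u]); T.append((u,y.min())); B.append((u,y.max()+1))
def fit(p):
    l=cv2.fitLine(np.float32(p),cv2.DIST_HUBER,0,.01,.01).ravel(); return np.cross([l[2],l[3],1],[l[2]+l[0],l[3]+l[1],1])
l=[fit(x) for x in(L,Rr,T,B)]
X=lambda a,b:(lambda q:q[:2]/q[2])(np.cross(l[a],l[b]))
c={"loR":X(0,2),"loL":X(1,2),"hiR":X(0,3),"hiL":X(1,3)}
print({k:v.round(1) for k,v in c.items()})
P={k:plane(f,v,[0,0,.145+(.0522 if k[0]=="h" else -.0522)],[0,0,1]) for k,v in c.items()}
ctr=np.mean(list(P.values()),0)
dy=P["loL"]-P["loR"]+P["hiL"]-P["hiR"];dx=P["hiL"]-P["loL"]+P["hiR"]-P["loR"]
print(ctr,np.degrees(np.arctan2(-dy[0],dy[1])),np.linalg.norm(dy)/2,np.degrees(np.arctan2(dx[1],dx[0])),np.linalg.norm(dx)/2)
yaw=np.arctan2(-dy[0],dy[1])
R=Ro.from_euler("ZY",[yaw,-.45]).as_matrix()
S=[]
for u,v in((276,191),(353,192)):
    w=1-m[v-10:v+11,u-10:u+11]; n,lab,st,ce=cv2.connectedComponentsWithStats(w,connectivity=4)
    i=lab[10,10]; px=ce[i]+[u-10,v-10]; print(px,st[i])
    p=plane(f,px,ctr+R[:,2]*.010,R[:,2]); S.append(p); print(p,R.T@(p-ctr))
d=S[1]-S[0];print(np.linalg.norm(d),np.degrees(np.arctan2(-d[0],d[1])))
g=hsv[175:205,262:292,1]; print(g[::2,::2])
E
```

```text
{'loR': array([237.8,  76. ]), 'loL': array([397.3,  76. ]), 'hiR': array([230., 253.]), 'hiL': array([404.4, 253. ])}
[0.55691581 0.18077883 0.145     ] -6.852533929742198 0.2200947332987688 -6.836321847160789 0.24051626426410355
[275.30463576 192.05298013] [  3   5  14  14 151]
[0.58554273 0.1239371  0.17311129] [ 0.0439272  -0.05302008  0.01      ]
[353.80821918 191.96575342] [  4   4  14  13 146]
[0.59729501 0.22273258 0.17305361] [0.0437946  0.04647187 0.01      ]
0.09949203505184892 -6.783775712129698
[[118 117 117 118 117 119 120 120 120 120 120 119 120 118 119]
 [118 116 117 117 117 120 120 121 120 119 120 120 120 120 119]
 [117 117 117 117 117 119 120 121 120 120 120 121 118 120 120]
 [117 116 117 116 117 119 120 121 119 120 120 120 120 120 120]
 [117 116 117 118 120 121 119 118 120 120 120 121 121 120 120]
 [117 117 117 120 121 113  80  82  99 116 121 120 120 120 120]
 [117 117 118 119  96  29  11   9  15  61 116 121 119 120 120]
 [117 116 117 110  27   6   8   6   6  12  90 121 120 120 120]
 [117 116 118  94   9   8   7   7   8   6  59 120 120 120 120]
 [117 115 117  80   9   9   7   7   7   8  69 121 120 120 120]
 [116 116 117 103  19   9   8   8   7  14  98 120 119 121 120]
 [117 116 117 115  73  16   9   9  12  71 117 120 120 121 121]
 [117 116 117 116 115  95  71  68  93 116 119 119 120 121 121]
 [116 115 117 117 119 120 119 120 119 120 120 120 119 123 122]
 [117 116 118 118 118 120 119 120 120 120 121 120 121 119 120]]
```

Pad centre is (0.557, 0.181), yaw is -6.84°, and the studs are offset d ≈ -3.3 mm. Next I go over the bracket.

Emit:
move_arm([
  [0,0,0,0,0,-4.05,1],
  [0,0,0,0,0,-4.05,1],
  [-0.39,-3.72,1.07,0,0,0,1],
  [-0.39,-3.72,1.07,0,0,0,1],
  [-0.39,-3.72,1.07,0,0,0,1],
  [-0.39,-3.72,1.07,0,0,0,1],
  [-0.39,-3.72,1.07,0,0,0,1],
  [-0.39,-3.72,1.07,0,0,0,1],
  [-0.39,-3.72,1.07,0,0,0,1],
  [-0.39,-3.72,1.07,0,0,0,1],
  [-0.39,-3.72,1.07,0,0,0,1],
  [-0.39,-3.72,1.07,0,0,0,1],
  [-0.39,-3.72,1.07,0,0,0,1],
  [0,0,0,0,0,0,1],
  [0,0,0,0,0,0,1],
])

```text
time: 3.07
tool_pos: [0.6142, -0.2188, 0.3007]
tool_rot: [-0.001, -0.013, 1.0, 0.001]
contact_force: [-0.2, 0.6, 0.0]
gripper_width: 0.996
grasp_force: 0.0
```

```bash
python3 - <<'E'
from plant import manip
import cv2,numpy as np
f=manip.grab_frame("wrist"); cv2.imwrite("pics/wrist2.png",f["img"]); np.savez("wrist2.npz",**f)
s=manip.state(); print(s["time"],s["tool_pos"],s["tool_rot"],s["joint_pos"].round(3),s["contact_force"])
E
```

```text
3.1167 [ 0.61460929 -0.21771751  0.30190496] [-6.04881193e-04 -1.38517643e-02  9.99903619e-01  7.18293869e-04] [-4.550e-01  9.200e-02  1.486e+00  1.000e-03  1.565e+00 -2.053e+00] [-0.311162   -0.42632627  0.2027567 ]
```

View pics/wrist2.png

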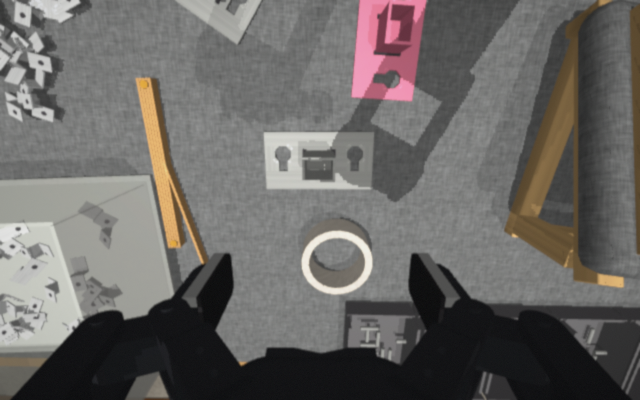

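The bracket is at about (265–374, 132–189), with openings up (towards the robot) and slots down. The tape roll is clear of it in +x, at (337,258).

```bash
python3 - <<'E'
from h import *
f=dict(np.load("wrist2.npz")); im=f["img"]
g=im.max(2).astype(int); s=im.max(2).astype(int)-im.min(2)
sub=cv2.GaussianBlur(im,(3,3),0)[...,1].astype(int)
# edge localisation: left/top/bottom by strongest gradient, right also
def strongest(prof): d=np.abs(np.convolve(prof,[1,0,-1],"valid")); i=d.argmax(); 
def edge(lines,axis,lo,hi):
    out=[]
    for k in lines:
        p=sub[k,lo:hi] if axis==0 else sub[lo:hi,k]
        d=np.abs(np.gradient(p.astype(float))); i=int(d.argmax())
        w=d[max(i-2,0):i+3]; e=lo+ (np.arange(max(i-2,0),max(i-2,0)+len(w))*w).sum()/w.sum()+.0
        out.append((e,k) if axis==0 else (k,e))
    return out
def fit(p):
    l=cv2.fitLine(np.float32(p),cv2.DIST_HUBER,0,.01,.01).ravel(); 
    return np.cross([l[2],l[3],1],[l[2]+l[0],l[3]+l[1],1]),np.degrees(np.arctan2(l[1],l[0]))
E=[fit(edge(range(138,184),0,256,274)),fit(edge(range(138,184),0,366,382)),fit(edge(list(range(272,296)),1,124,140)),fit(edge(list(range(272,300))+list(range(335,368)),1,182,197))]
print([e[1] for e in E]); l=[e[0] for e in E]
X=lambda a,b:(lambda q:q[:2]/q[2])(np.cross(l[a],l[b]))
c=[X(0,2),X(1,2),X(1,3),X(0,3)]; print(np.round(c,1).tolist())
P=[plane(f,v,[0,0,.005],[0,0,1]) for v in c]; ctr=np.mean(P,0); print(np.round(P,4).tolist(),ctr)
dy=P[1]-P[0]+P[2]-P[3];dx=P[2]-P[1]+P[3]-P[0]
print(np.degrees(np.arctan2(-dy[0],dy[1])),np.linalg.norm(dy)/2,np.degrees(np.arctan2(dx[1],dx[0])),np.linalg.norm(dx)/2)
E
```

```text
[np.float32(87.01948), np.float32(-87.10526), np.float32(-0.28444538), np.float32(0.20382632)]
[[263.1, 132.1], [373.7, 131.5], [370.8, 188.9], [266.0, 188.5]]
[[0.5745, -0.2964, 0.005], [0.5699, -0.1463, 0.005], [0.6506, -0.1442, 0.005], [0.6539, -0.2945, 0.005]] [ 0.61222165 -0.22034488  0.005     ]
1.519355906363273 0.15028247215391408 1.4311522139552222 0.08003688695910643
```

Emit:
move_arm([
  [0.25,-0.25,3.5,0,0,0,1],
  [0,0,3.5,0,0,0,1],
  [0,0,3.5,0,0,0,1],
  [0,0,3.5,0,0,0,1],
  [0,0,3.5,0,0,0,1],
  [0,0,3.0,0,0,0,1],
  [0,0,2.5,0,0,0,1],
  [0,0,2.0,0,0,0,1],
  [0,0,1.0,0,0,0,1],
  [0,0,0,0,0,0,1],
  [0,0,0,0,0,0,1],
])

```text
time: 4.03
tool_pos: [0.613, -0.22, 0.0436]
tool_rot: [0.0, -0.015, 1.0, -0.0]
contact_force: [-0.2, 0.0, 0.0]
gripper_width: 1.002
grasp_force: 0.0
```

```bash
python3 - <<'E'
from plant import manip
s=manip.state(); print(s["time"],s["tool_pos"],s["tool_rot"],s["contact_force"])
E
```

```text
4.0333 [ 0.61302468 -0.21999441  0.04355565] [ 3.97079321e-04 -1.46869214e-02  9.99892056e-01 -1.16704014e-04] [-0.22043267  0.01946893  0.04585072]
```

Emit:
move_arm([
  [0,0,0,0,0,0,-1],
  [0,0,0,0,0,0,-1],
  [0,0,0,0,0,0,-1],
  [0,0,0,0,0,0,-1],
  [0,0,0,0,0,0,-1],
  [0,0,0,0,0,0,-1],
  [0,0,0,0,0,0,-1],
  [0,0,0,0,0,0,-1],
  [0,0,0,0,0,0,-1],
  [0,0,0,0,0,0,-1],
])

```text
time: 4.87
tool_pos: [0.6133, -0.2213, 0.0442]
tool_rot: [0.001, -0.014, 1.0, -0.0]
contact_force: [-0.1, 1.4, 6.7]
gripper_width: 0.462
grasp_force: 62.9
```

Gripped at 39 mm with 63 N. Now lift.

Emit:
move_arm([
  [0,0,-1,0,0,0,-1],
  [0,0,-2,0,0,0,-1],
  [0,0,-3,0,0,0,-1],
  [0,0,-3.5,0,0,0,-1],
  [0,0,-3.5,0,0,0,-1],
  [0,0,-3.5,0,0,0,-1],
  [0,0,-3.5,0,0,0,-1],
  [0,0,-3.5,0,0,0,-1],
  [0,0,-3,0,0,0,-1],
  [0,0,-1.5,0,0,0,-1],
  [0,0,0,0,0,4.2,-1],
  [0,0,0,0,0,4.2,-1],
  [0,0,0,0,0,0,-1],
])

```text
time: 5.95
tool_pos: [0.6116, -0.2208, 0.3205]
tool_rot: [-0.002, 0.06, 0.998, 0.001]
contact_force: [-0.2, 1.0, -5.8]
gripper_width: 0.461
grasp_force: 61.8
```

Emit:
move_arm([
  [0.45,1.77,0,0,0,0,-1],
  [0.9,3.54,0,0,0,0,-1],
  [0.9,3.54,0,0,0,0,-1],
  [0.9,3.54,0,0,0,0,-1],
  [0.9,3.54,0,0,0,0,-1],
  [0.9,3.54,0,0,0,0,-1],
  [0.9,3.54,0,0,0,0,-1],
  [0.9,3.54,0,0,0,0,-1],
  [0.9,3.54,0,0,0,0,-1],
  [0.9,3.54,0,0,0,0,-1],
  [0.9,3.54,0,0,0,0,-1],
  [0.45,1.77,0,0,0,0,-1],
  [0,0,0,0,-5.16,0,-1],
  [0,0,0,0,-5.16,0,-1],
  [0,0,0,0,-5.16,0,-1],
  [0,0,0,0,-5.16,0,-1],
  [0,0,0,0,-5.16,0,-1],
  [0,0,0,0,0,0,-1],
  [0,0,0,0,0,0,-1],
  [0,0,0,0,0,0,-1],
])

```text
time: 7.62
tool_pos: [0.5598, 0.1774, 0.3218]
tool_rot: [0.221, 0.058, 0.973, -0.013]
contact_force: [0.2, 0.6, -5.1]
gripper_width: 0.461
grasp_force: 63.0
```

```bash
cat >> h.py <<'E'
YAW=np.radians(-6.84); PR=Ro.from_euler("ZY",[YAW,-.45]).as_matrix()
ST=np.array([.59142,.17333,.17308])-.010*PR[:,2]   # stud row middle on board
OFF=np.array([.001,0,.0442])                       # bracket origin in tool frame
def rel(s):
    T=Ro.from_quat(s["tool_rot"],scalar_first=True).as_matrix()
    B=T@np.diag([-1,1,-1]); o=s["tool_pos"]+T@OFF
    p=PR.T@(o-ST); e=Ro.from_matrix(PR.T@B).as_rotvec(degrees=True)
    return p*1e3,e   # bracket origin rel. stud row (mm, pad axes), rot error in pad axes
E
cat > go.py <<'E'
from h import *
from plant import manip
s=manip.state(); p,e=rel(s)
print(s["time"],"rel mm",p.round(2),"rot deg",e.round(2),"F pad",(PR.T@s["contact_force"]).round(1),"M",(PR.T@s["ft_torque"]).round(2),s["gripper_width"],s["joint_pos"].round(2))
E
python3 go.py
```

```text
7.6167 rel mm [ 34.88   0.27 113.55] rot deg [-0.    0.17  0.08] F pad [-2.   0.6 -4.6] M [ 0.02  0.63 -0.01] 0.46063807802365314 [ 0.25 -0.31  1.87 -0.17  1.17 -1.17]
```

Emit:
move_arm([
  [0.83,0,2.0,0,0,0,-1],
  [0.83,0,2.5,0,0,0,-1],
  [0.83,0,2.35,0,0,0,-1],
  [0,0,1.5,0,0,0,-1],
  [0,0,0,0,0,0,-1],
  [0,0,0,0,0,0,-1],
  [0,0,0,0,0,0,-1],
])

```text
time: 8.2
tool_pos: [0.5752, 0.1757, 0.2385]
tool_rot: [0.224, 0.058, 0.973, -0.013]
contact_force: [-0.7, -0.7, -5.1]
gripper_width: 0.464
grasp_force: 62.9
```

```bash
python3 - <<'E'
from plant import manip
import cv2,numpy as np
fs={}
for n in("scene","side","wrist"):
    f=manip.grab_frame(n); np.savez(n+"3.npz",**f); fs[n]=f["img"]
a=fs["scene"][130:250,310:470];b=fs["side"][95:215,245:405]
r=lambda i,w,h:cv2.resize(i,(w,h),interpolation=cv2.INTER_CUBIC)
cv2.imwrite("pics/hover.png",np.vstack([np.hstack([r(a,400,300),r(b,400,300)]),r(fs["wrist"][60:300,:],800,300)]))
E
python3 go.py
```

```text
8.35 rel mm [12.94  0.71 32.51] rot deg [ 0.08 -0.2  -0.  ] F pad [-2.  -0.3 -4.3] M [0.02 0.62 0.02] 0.4554015124333395 [ 0.24 -0.23  1.94 -0.18  1.01 -1.15]
```

View pics/hover.png

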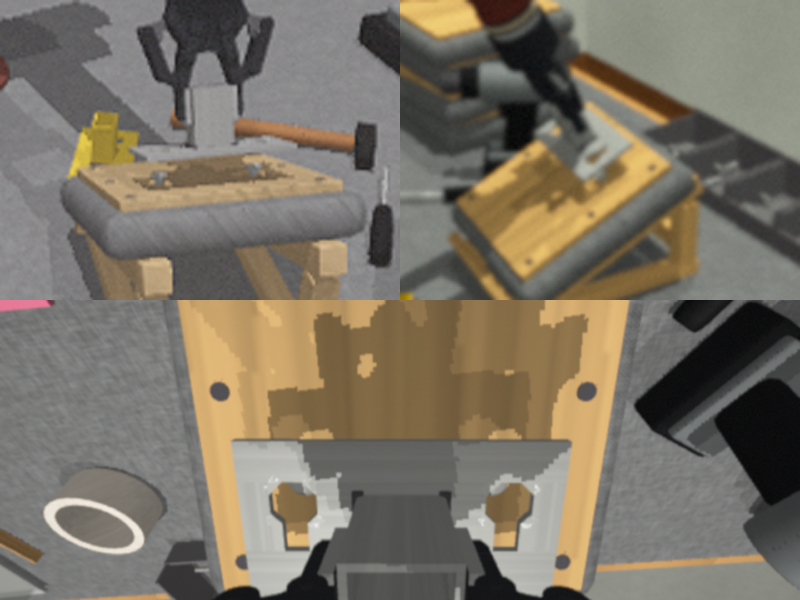

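The hover view shows the plate parallel to the board above both studs, with openings downslope and both keyholes visible. I'll check where the bracket sits in the hand from the plate's low edge at wrist (185.6,172.8) to (457.6,172).

```bash
python3 - <<'E'
from h import *
from plant import manip
s=manip.state(); f=dict(np.load("wrist3.npz"))
T=Ro.from_quat(s["tool_rot"],scalar_first=True).as_matrix(); o=s["tool_pos"]
# subpixel low edge and sides
g=cv2.GaussianBlur(f["img"],(3,3),0).astype(float)
hsv=cv2.cvtColor(f["img"],cv2.COLOR_BGR2HSV); S=cv2.GaussianBlur(hsv[...,1],(3,3),0).astype(int)
low=[(u,165+int(np.abs(np.diff(S[165:180,u])).argmax())+1) for u in list(range(195,240))+list(range(405,450))]
k=np.polyfit(*np.array(low).T,1); print(k)
L=[(175+int(np.abs(np.diff(S[v,175:200])).argmax())+1,v) for v in range(178,235)]
R=[(445+int(np.abs(np.diff(S[v,445:470])).argmax())+1,v) for v in range(178,235)]
kl=np.polyfit([p[1] for p in L],[p[0] for p in L],1);kr=np.polyfit([p[1] for p in R],[p[0] for p in R],1);print(kl,kr)
out=[]
for kk in(kl,kr):
    v=(k[0]*kk[1]+k[1])/(1-k[0]*kk[0]); u=kk[0]*v+kk[1]
    for z in(.0392,):
        p=plane(f,(u,v),o+T[:,2]*z,T[:,2]); q=T.T@(p-o)*1e3; print((u,v),q.round(2)); out.append(q)
print("width",np.linalg.norm(out[0]-out[1]),"origin in tool",(out[0]+out[1])[:2]/2-[40,0])
E
```

```text
[1.65371291e-03 1.71278616e+02]
[1.35597615e-01 1.61154611e+02] [-1.44736842e-01  4.83043860e+02]
(np.float64(184.4209368507935), np.float64(171.58359483781507)) [ 41.29 -74.01  39.2 ]
(np.float64(458.1438755181097), np.float64(172.03625399608893)) [41.07 76.33 39.2 ]
width 150.33844540540005 origin in tool [1.1770456  1.16299183]
```

Seen with the same camera, the bracket sits +1.2 mm in tool x and y. That bias is the same as in the stud measurement, so I'll use it. Next I align and go down to about 15 mm off the board.

Emit:
move_arm([
  [0.27,-0.19,0.5,0,0,0,-1],
  [0,0,0.7,0,0,0,-1],
  [0,0,0.5,0,0,0,-1],
  [0,0,0,0,0,0,-1],
  [0,0,0,0,0,0,-1],
])

```text
time: 8.77
tool_pos: [0.5784, 0.173, 0.2189]
tool_rot: [0.222, 0.058, 0.973, -0.014]
contact_force: [0.4, -0.8, -5.5]
gripper_width: 0.457
grasp_force: 63.0
```

```bash
sed -i 's/OFF=np.array.*/OFF=np.array([.0012,.00116,.0442])/' h.py; python3 - <<'E'
from plant import manip
import cv2,numpy as np
f=manip.grab_frame("wrist"); np.savez("wrist4.npz",**f)
r=lambda i:cv2.resize(i,(400,400),interpolation=cv2.INTER_CUBIC)
i=f["img"]; cv2.imwrite("pics/keys.png",np.hstack([r(i[180:270,195:285]),r(i[180:270,365:455])]))
E
python3 go.py
```

```text
8.8167 rel mm [ 7.58 -0.57 13.16] rot deg [-0.    0.03  0.03] F pad [-2.1 -0.2 -4.7] M [0.02 0.62 0.02] 0.45976673659960654 [ 0.23 -0.21  1.95 -0.18  0.98 -1.15]
```

View pics/keys.png

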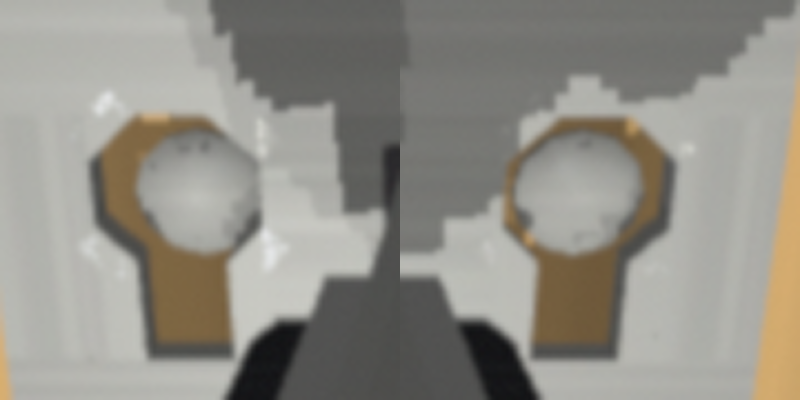

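Both heads show through the openings. The left head is at crop (198,190) in an opening centred at 178, and the right head is at (579,190) in one centred at 588. After allowing for perspective, the bracket needs about +0.7 mm across and about +1.7 mm upslope.

Emit:
move_arm([
  [-0.17,0.07,0,0,0,0,-1],
  [0,0,0,0,0,0,-1],
  [0,0,0,0,0,0,-1],
  [0,0,0,0,0,0,-1],
])

```text
time: 9.15
tool_pos: [0.5805, 0.1738, 0.2212]
tool_rot: [0.223, 0.058, 0.973, -0.013]
contact_force: [-0.1, 0.1, -6.5]
gripper_width: 0.462
grasp_force: 63.0
```

```bash
python3 go.py; python3 go.py
```

```text
9.15 rel mm [ 9.95  0.34 13.88] rot deg [ 0.02 -0.04  0.03] F pad [-2.9  0.1 -5.8] M [-0.05  0.65  0.02] 0.46175200421613416 [ 0.23 -0.2   1.95 -0.18  0.98 -1.15]
9.15 rel mm [ 9.95  0.34 13.88] rot deg [ 0.02 -0.04  0.03] F pad [-2.9  0.1 -5.8] M [-0.05  0.65  0.02] 0.46175200421613416 [ 0.23 -0.2   1.95 -0.18  0.98 -1.15]
```

Emit:
move_arm([
  [0.04,0,0.2,0,0,0,-1],
  [0,0,0.2,0,0,0,-1],
  [0,0,0.1,0,0,0,-1],
  [0,0,0.1,0,0,0,-1],
  [0,0,0,0,0,0,-1],
])

```text
time: 9.57
tool_pos: [0.5825, 0.1734, 0.2148]
tool_rot: [0.223, 0.058, 0.973, -0.013]
contact_force: [0.3, 0.3, -5.8]
gripper_width: 0.465
grasp_force: 63.0
```

```bash
python3 go.py
```

```text
9.5667 rel mm [8.9  0.15 7.2 ] rot deg [-0.    0.02  0.03] F pad [-2.3  0.3 -5.3] M [0.02 0.64 0.06] 0.46456121969060943 [ 0.23 -0.19  1.95 -0.18  0.97 -1.15]
```

Underside is now about 7 mm off the board, below the head tops, with no contact force: both heads are passing through. Now down to the board.

Emit:
move_arm([
  [0,0,0.2,0,0,0,-1],
  [0,0,0.2,0,0,0,-1],
  [0,0,0.1,0,0,0,-1],
  [0,0,0,0,0,0,-1],
  [0,0,0,0,0,0,-1],
])

```text
time: 9.98
tool_pos: [0.5847, 0.1732, 0.2106]
tool_rot: [0.223, 0.058, 0.973, -0.013]
contact_force: [0.1, -0.6, -5.3]
gripper_width: 0.457
grasp_force: 63.0
```

```bash
python3 go.py
```

```text
9.9833 rel mm [9.12 0.2  2.45] rot deg [0.01 0.   0.03] F pad [-2.1 -0.6 -4.8] M [-0.02  0.73  0.01] 0.4566419682375706 [ 0.23 -0.18  1.95 -0.18  0.96 -1.15]
```

Emit:
move_arm([
  [0,0,0.1,0,0,0,-1],
  [0,0,0.08,0,0,0,-1],
  [0,0,0,0,0,0,-1],
  [0,0,0,0,0,0,-1],
])

```text
time: 10.32
tool_pos: [0.5855, 0.1731, 0.2091]
tool_rot: [0.223, 0.058, 0.973, -0.013]
contact_force: [0.5, 0.3, -5.3]
gripper_width: 0.46
grasp_force: 63.0
```

```bash
python3 go.py
```

```text
10.3167 rel mm [9.18 0.22 0.75] rot deg [ 0.01 -0.01  0.03] F pad [-1.8  0.3 -5. ] M [ 0.    0.6  -0.03] 0.4602633435464659 [ 0.23 -0.18  1.95 -0.18  0.95 -1.15]
```

Emit:
move_arm([
  [0,0,0.06,0,0,0,-1],
  [0,0,0.06,0,0,0,-1],
  [0,0,0,0,0,0,-1],
  [0,0,0,0,0,0,-1],
])

```text
time: 10.65
tool_pos: [0.5859, 0.1731, 0.2087]
tool_rot: [0.223, 0.058, 0.973, -0.013]
contact_force: [-5.5, -0.3, -1.0]
gripper_width: 0.461
grasp_force: 63.8
```

```bash
python3 go.py
```

```text
10.65 rel mm [9.42 0.31 0.21] rot deg [ 0.01 -0.01  0.02] F pad [-5.3 -0.9  1.5] M [-0.3   1.03 -0.  ] 0.46069883197796696 [ 0.23 -0.18  1.95 -0.18  0.95 -1.15]
```

The plate touches the board (about 6.5 N change). I back off slightly and slide downslope.

Emit:
move_arm([
  [0,0,-0.05,0,0,0,-1],
  [0.2,0,0,0,0,0,-1],
  [0.3,0,0,0,0,0,-1],
  [0.3,0,0,0,0,0,-1],
  [0.3,0,0,0,0,0,-1],
  [0.3,0,0,0,0,0,-1],
  [0.2,0,0,0,0,0,-1],
  [0,0,0,0,0,0,-1],
  [0,0,0,0,0,0,-1],
])

```text
time: 11.4
tool_pos: [0.5711, 0.1749, 0.2015]
tool_rot: [0.222, 0.058, 0.973, -0.013]
contact_force: [-3.0, 1.1, -2.6]
gripper_width: 0.462
grasp_force: 63.4
```

```bash
python3 go.py
```

```text
11.4 rel mm [-7.21  0.27  0.23] rot deg [0.01 0.04 0.02] F pad [-3.9  0.8 -1. ] M [-0.21  0.79 -0.02] 0.46173589532283504 [ 0.24 -0.21  1.98 -0.19  0.95 -1.13]
```

Emit:
move_arm([
  [0.1,0,0,0,0,0,-1],
  [0.1,0,0,0,0,0,-1],
  [0.1,0,0,0,0,0,-1],
  [0,0,0,0,0,0,-1],
  [0,0,0,0,0,0,-1],
])

```text
time: 11.82
tool_pos: [0.569, 0.1751, 0.2004]
tool_rot: [0.223, 0.058, 0.973, -0.013]
contact_force: [-0.2, 0.4, -2.7]
gripper_width: 0.46
grasp_force: 63.5
```

```bash
python3 go.py
```

```text
11.8167 rel mm [-9.55  0.26  0.23] rot deg [ 0.02 -0.04  0.03] F pad [-1.4  0.4 -2.3] M [-0.1   0.41  0.04] 0.45993733294370615 [ 0.24 -0.21  1.99 -0.19  0.95 -1.13]
```

Emit:
move_arm([
  [0.08,0,0,0,0,0,-1],
  [0.08,0,0,0,0,0,-1],
  [0,0,0,0,0,0,-1],
  [0,0,0,0,0,0,-1],
])

```text
time: 12.15
tool_pos: [0.5682, 0.1752, 0.2001]
tool_rot: [0.224, 0.058, 0.973, -0.013]
contact_force: [4.7, -0.5, -4.8]
gripper_width: 0.461
grasp_force: 62.9
```

```bash
python3 go.py
```

```text
12.15 rel mm [-10.28   0.24   0.28] rot deg [ 0.03 -0.15  0.03] F pad [ 2.2  0.1 -6.3] M [-0.14 -0.33  0.13] 0.4606954251720426 [ 0.24 -0.21  1.99 -0.19  0.94 -1.13]
```

The stud contact is felt at rel x = -10.3, so it is home. Release and check before retreating.

Emit:
move_arm([
  [0,0,0,0,0,0,0.2],
  [0,0,0,0,0,0,0.4],
  [0,0,0,0,0,0,0.6],
  [0,0,0,0,0,0,0.8],
  [0,0,0,0,0,0,0.8],
  [0,0,0,0,0,0,0.8],
  [0,0,0,0,0,0,0.8],
])

```text
time: 12.73
tool_pos: [0.5674, 0.1753, 0.1997]
tool_rot: [0.223, 0.058, 0.973, -0.013]
contact_force: [-0.2, 0.2, 0.7]
gripper_width: 0.901
grasp_force: 0.0
```

Emit:
move_arm([
  [0,0,-1,0,0,0,0.8],
  [0,0,-2,0,0,0,0.8],
  [0,0,-3,0,0,0,0.8],
  [0,0,-3,0,0,0,0.8],
  [0,0,-3,0,0,0,0.8],
  [0,0,-3,0,0,0,0.8],
  [0,0,0,0,0,0,0.8],
  [0,0,0,0,0,0,0.8],
])

```text
time: 13.4
tool_pos: [0.5028, 0.1835, 0.3386]
tool_rot: [0.226, 0.058, 0.972, -0.012]
contact_force: [-0.5, -0.6, -0.8]
gripper_width: 0.902
grasp_force: 0.0
```

```bash
python3 - <<'E'
from plant import manip
import cv2,numpy as np
fs={n:manip.grab_frame(n) for n in("scene","side","wrist")}
for n in fs: np.savez(n+"5.npz",**fs[n])
r=lambda i,w,h:cv2.resize(i,(w,h),interpolation=cv2.INTER_CUBIC)
a=fs["scene"]["img"][130:250,310:470];b=fs["side"]["img"][95:215,245:405]
cv2.imwrite("pics/final.png",np.hstack([np.vstack([r(a,320,240),r(b,320,240)]),r(fs["wrist"]["img"][80:320,200:440],480,480)]))
E
python3 go.py
```

```text
13.55 rel mm [-1.2530e+01 -9.0000e-02  1.4888e+02] rot deg [-0.04  0.11  0.04] F pad [ 0.4 -0.4 -1.1] M [-0.    0.21 -0.02] 0.9015267838683698 [ 0.3  -0.45  1.95 -0.19  1.23 -1.13]
```

View pics/final.png

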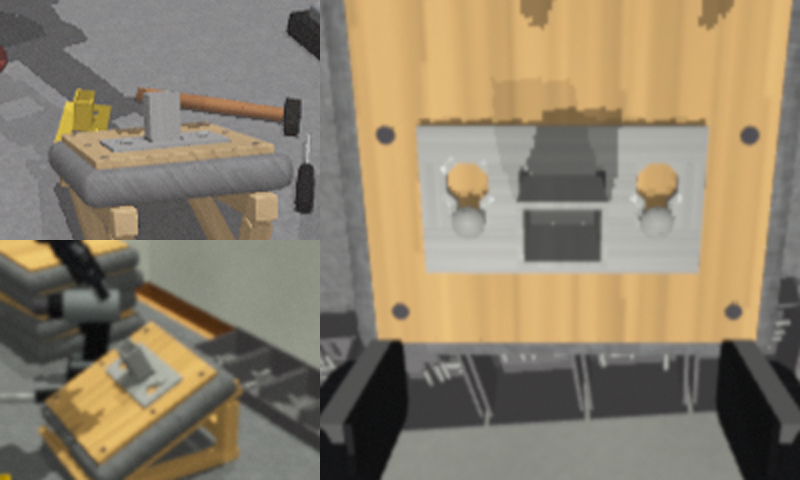

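The plate lies flat on the board. Both heads sit over the closed ends of the slots, at crop (468,221) and (655,221), and the gripper is clear. Nothing else has moved, so I hand the job in.

```bash
python3 -c "
from plant import manip
print(manip.job_done())"
```

```text
the job is handed in; nothing more can be done
None
```

The larger steel bracket hangs on both studs, flat on the board with the narrow ends home, and the gripper is clear; I handed the job in at about 13.6 s, and no verdict came back.

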